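# Move the snapped-in filter cartridge to the new gear housing

### The arm

A 6-joint arm with a two-finger parallel gripper is mounted at the origin on the work surface. World frame = base frame: x ahead of the robot, y to its left, z up, the work surface at z = 0. Lengths are in mm, angles in rad, forces in N, time in s.
With the tool pointing down it reaches from about 275 to 750 mm from the base axis. Payload 10.2 kg.
Tool frame: the origin (TCP) lies between the finger pads; the fingertips stand 14 mm ahead of it and the grasp point (between the pads) lies 5 mm behind it; z points along the fingers, y is the direction in which the jaws open and shut (so a half turn about z gives the same grasp; the last joint's range is limited). The gripper opens to 85 mm and grips with 20 to 120 N. Pads are 22 mm wide; open, the fingers measure 114 mm over their backs; the gripper's body (76 mm by 85 mm) begins 54 mm behind the grasp point. The pads swing forward as they close: fully open they stand 13 mm farther back than shut.
Start: joints at [-1.569, 0.313, 1.498, -0, 1.331, -0.223], TCP at [117.015, -511.799, 208.994] pointing down, gripper open.
Joint ranges: [-2.94, 2.94], [-0.97, 2.17], [0.19, 2.56], [-1.23, 4.37], [0.02, 3.11], [-2.88, 2.88]. Speed limits (rad/s): [2.39, 2.39, 3.01, 3.14, 3.14, 3.14].

### API

Orientations are given as [roll, pitch, yaw] about the fixed x, y, z axes, in that order (R = Rz(yaw) Ry(pitch) Rx(roll)).
In Python, from cell import bot, optics gives the robot as it stands. The module is installed in compiled form; this text tells all that it offers.
- The arm moves only by the tool play_rows, never from a script. Its argument "increments" is a list that holds one entry, the list of rows, each a list of 5 numbers: the shift along the world's x, y, z in mm, then the turn about the world's z in degrees, then the opening in per cent of the stroke, from 0 (shut) to 100 (fully open). A call has exactly 5 rows; each row is the pose to reach, as a shift and turn from the pose commanded when the call began; what a row does not reach only later rows make up. A row lasts 1/8 s, in which the tool goes at most 62.5 mm and 10.7 degrees, less where a joint would pass 70% of its speed; a pose out of reach is approached as far as the arm can. A call with a gripper value outside its range is refused whole. The fingers move at their own pace and stop on an object; "force" is the grip in N (left out, the last holds). Time passes only in rows, so rows that repeat a pose let the fingers close, or fill a call up. It gives the time, the measured TCP pose, the force and the opening at its end, in the units of the state.
- bot.observe(): the state, without advancing time (a new reading comes with each control period).
- optics.read_camera(name): name is "side" or "top" or "wrist"; returns a dict with "pixels" (480x640x3 uint8, blue, green, red), "camera_matrix" (3x3 intrinsics, pixels), "R" (3x3) and "t" (3): a world point X has camera coordinates R X + t; the wrist camera has in their place "tool_from_camera" (4x4, takes a point from camera to tool coordinates, whose origin is the TCP and whose axes are the flange's). Camera axes: x right, y down, z forward; pixel columns grow to the right and rows downward; lengths in mm; the calibration is good to about 2 mm. A picture is of the moment at which its call begins: read the wrist's pose just before it. There is no depth.
- bot.job_done(): hands the job in, once; it reports no verdict.
The state is a dict: "time_s": time; "qpos": joint angles; "qvel": joint speeds; "tau": joint torques, N m; "tool_pos": TCP position; "tool_rot": TCP orientation; "force": force on the tool from outside, world axes, zero at the start; "torque": the same for the moment, N m; "width": opening from 0.0 (shut) to 1.0 (fully open).
Only numpy, scipy, OpenCV 4.12 (cv2) and the standard library are available. Lean on these libraries where they do the work, as an engineer would, in place of code of your own. Each camera call takes 0.05 s, during which the arm holds its last target.

### The job

Move the filter cartridge from the red gear housing to the bare aluminium one: pinch its two blue spring tabs together to free it, lift it straight out, and press it down against the sprung seal in the other housing's socket until it locks there when the tabs are let go, so that it stays down with both tabs sprung fully out. Do not force it: never push or pull on it harder than about 15 N. Leave the hammer, the wrench and the loose gear alone.

Things in the scene. Friction and masses are not known exactly. Their poses are not given: they have to be found in the camera images.
- cartridge: White plastic filter cartridge, 160 g, 70 mm tall. Origin: centre of its underside; z up; y is the line along which its two blue tabs are pinched. Insert body 30 (x) by 36 (y) mm from z 0 to 34 mm (lowest 8 mm tapers to 24 by 30); black flange 38 by 60 mm, z 34 to 39; above it the tabs, and between them a white dome 26 by 18 mm up to z 59. Gripped by its tabs it can be lifted and carried.
- grip_point (a point): Point midway between the two tabs, 16 mm above the flange's top (55 mm above the cartridge's origin); axes as the cartridge's. Each tab: upright plate 22 mm wide (x), 4 mm thick, from the flange (z 39 mm) up to z 70 mm. Outer faces 42 mm apart (y +21 and -21 mm) when sprung out, 32 mm when fully pinched. Fingers pinching here hang just over the flange.
- tab_left (a joint): Slide of the tab on the cartridge's +y side: 0 = sprung out, 0.005 m = fully pinched inward. Spring 3 N at 0, 7 N at 5 mm. It carries a square barb below the flange, 15 to 21 mm above the cartridge's underside, that reaches to y 23 mm when out and is flush with the body (18 mm) when pinched.
- tab_right (a joint): The same for the tab on the -y side. The barbs have no ramp: they pass a socket's lip, out or in, only while both tabs are pinched by at least 4 mm; otherwise they catch on it. Keep the tabs pinched while lifting out and while pressing in, and let go only when pressed in.
- port_a: Red gear housing, fixed, 160 (x) by 130 (y) mm, 50 mm high; origin: centre of its underside, z up. Bearing caps stand up to 9 mm over its top at x +52 and -52 mm. In its middle a dark steel socket sleeve, 42 by 60 mm outside, stands up to 56 mm above the origin. The cartridge is latched in it at the start, its origin 27 mm above the housing's; a sprung seal pushes it up against the lip.
- port_b: Pale bare aluminium gear housing, fixed, same shape and axes as the red one. Its empty dark steel socket sleeve, also upright in the middle, is screwed out by an unknown amount: its mouth, 33 (x) by 39 (y) mm inside, lies 56 to 82 mm above the origin (not measured; feel for it). The cartridge fits either way round, its y along the housing's y, with 1.5 mm play per side.
- port_b_top (a point): Centre of the aluminium housing's top, 50 mm above its origin, on the socket's axis. A lip 8 mm deep lines the sleeve's mouth, undercut below at both y ends. The cartridge's underside meets a sprung seal 26.5 mm below the mouth: 3 N at touch, 8 N when pushed 2.5 mm down, where the barbs come clear under the lip and can spring out, 13 N at 5 mm, its hard stop.
- hammer: Hammer lying on the bench, 280 mm long; origin under the middle of its length. Bystander.
- wrench: Wrench lying on the bench, 180 mm long. Bystander.
- gear: Loose steel gear wheel, 70 mm across, 30 mm high with its hub, origin at the centre of its underside. Bystander.
There are look-alikes about, which are no part of the job. What is shaped like the cartridge but pink, purple or turquoise is not meant.

How it is judged (in metres and radians):
On the way:
1. the cartridge is out of the red housing: lifted at least 40 mm above where it was latched (z of cartridge in the frame of port_a above 0.067 m), for 0.1 s.
At the end, for the whole second after the job is handed in: The cartridge is let go, at rest and locked in the aluminium housing's socket: within 5 mm of its centre, y axes within 0.12 rad, upright within 0.1 rad, held down on the seal (contact forces of seal and lip above 6 N together; about 14 N when locked), both tabs within 2 mm of fully out (contact force between cartridge and port_b above 6 N and value of joint each of tab_left, tab_right below 0.002 m and horizontal distance between cartridge and port_b below 0.005 m and angle between the y axis of cartridge and the y axis of port_b, either way round below 0.12 rad and angle between cartridge's own z axis and vertical below 0.1 rad and linear speed of cartridge below 0.01 m/s); the robot touches nothing.
It fails at once if more than 40 N between the cartridge and the red housing (forced; 14 N of it are there from seal and lip at the start) (contact force between cartridge and port_a above 40 N).
It fails at once if more than 25 N between the cartridge and the aluminium housing (forced) (contact force between cartridge and port_b above 25 N).
It fails at once if hammer, wrench or gear moved more than 15 mm (distance of any of hammer, wrench, gear from where it was at the start of the episode above 0.015 m).
It also fails if it takes over 48 s, if anything falls off the work surface, if the arm or the gripper's body presses on something with over 40 N, if the wrist force passes 120 N, or if a joint passes its speed limit or range.

## Working session

There is one attempt and no reset: what is moved stays moved. The work goes in short steps, Python scripts to look and compute and a tool call to move; the robot and the scene stay as the last step left them, time stands still between calls to the robot, and variables do not carry over. Pictures are saved under pics/ and viewed, and the job is handed in when it is done.

Besides the shell and the picture viewer there is one more tool, called after ">>>" as a command line: name --argument value ..., lists and objects as JSON in quotes. play_rows: Moves the arm, as the interface text tells. Its arguments: {"type":"object","properties":{"increments":{"type":"array","items":{"type":"array","items":{"type":"array","items":{"type":"number"}}}},"force":{"type":"number"}},"required":["increments"]}

```bash
mkdir -p pics; cat > h.py <<'E'
import numpy as np, cv2
from cell import bot, optics
def grab(n,save=None):
    s=bot.observe(); d=optics.read_camera(n)
    if save: cv2.imwrite('pics/'+save,d["pixels"])
    return s,d
E
python3 - <<'E'
from h import *
for n in ("top","side","wrist"):
    s,d=grab(n,n+"0.png"); print(n,np.round(d["camera_matrix"],1).tolist(),{k:np.round(d[k],3).tolist() for k in d if k not in("pixels","camera_matrix")})
print(s)
E
```

```text
top [[596.9, 0.0, 324.9], [0.0, 596.9, 228.0], [0.0, 0.0, 1.0]] {'R': [[0.019, -1.0, 0.018], [-0.991, -0.021, -0.13], [0.13, -0.016, -0.991]], 't': [-21.352, 576.126, 1523.1]}
side [[527.5, 0.0, 322.9], [0.0, 527.5, 241.6], [0.0, 0.0, 1.0]] {'R': [[-0.857, -0.515, 0.017], [-0.359, 0.573, -0.737], [0.37, -0.637, -0.676]], 't': [487.712, 242.577, 1056.508]}
wrist [[359.6, 0.0, 320.7], [0.0, 359.6, 242.3], [0.0, 0.0, 1.0]] {'tool_from_camera': [[0.0, -0.958, -0.286, 72.911], [1.0, 0.001, -0.0, 0.098], [0.0, -0.286, 0.958, -165.015], [0.0, 0.0, 0.0, 1.0]]}
{'time_s': 0.1, 'qpos': array([-1.56939187e+00,  3.13384434e-01,  1.49836155e+00, -1.97721724e-05,
        1.33102063e+00, -2.23376727e-01]), 'qvel': array([-0.00031449, -0.00068526, -0.00121226,  0.00108184,  0.00058463,
       -0.00054995]), 'tau': array([ 2.29069250e-03, -4.12901330e+01, -2.60146379e+01, -2.38700477e-04,
        3.08077353e-03, -3.44283535e-05]), 'tool_pos': array([ 117.01319886, -511.52492958,  208.49707995]), 'tool_rot': array([-3.14044361e+00, -2.41336286e-04,  2.24785754e-01]), 'force': array([-0.34806688,  0.11634845, -0.04231563]), 'torque': array([-0.02427502,  0.02725912, -0.05740573]), 'width': 1.0014502416676747}
```

View pics/top0.png

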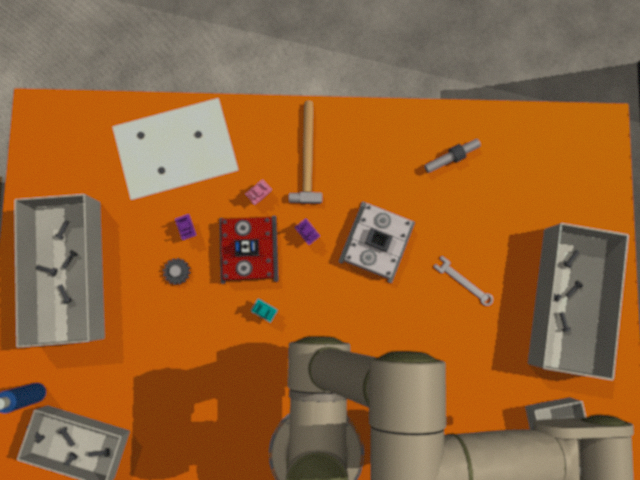

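View pics/side0.png

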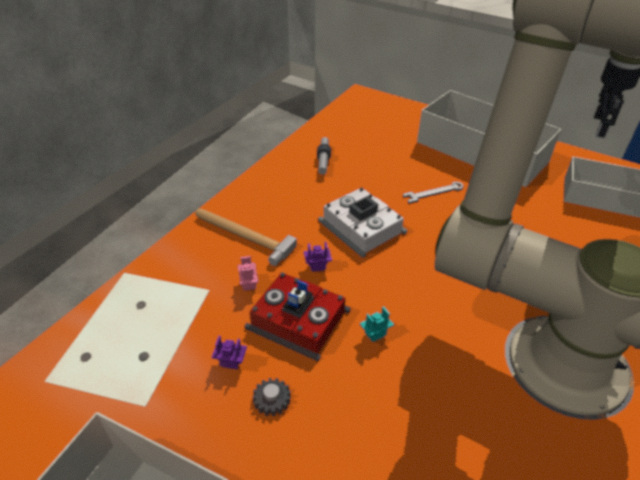

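View pics/wrist0.png

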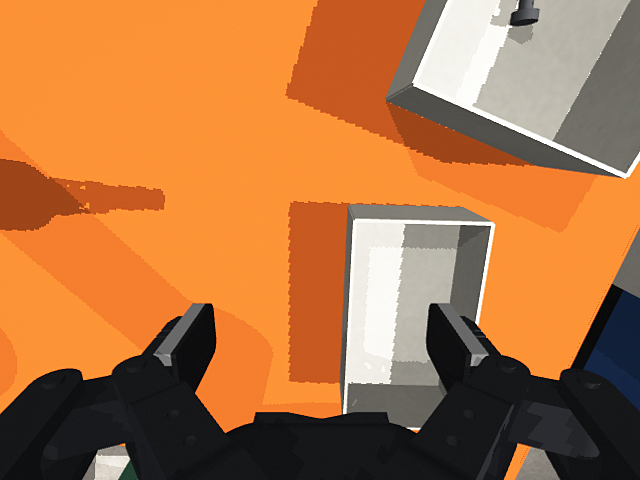

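Candidates in the top view: the white cartridge with blue tabs in the red housing is at (246,247). Pink (259,190), purple (185,227) and (306,231), and turquoise (264,310) are look-alikes. I choose (246,247) and check it in a close crop.

```bash
cat >> h.py <<'E'
def ray(d,u,v,z):
    K=d["camera_matrix"];R=np.array(d["R"]);t=np.array(d["t"])
    c=-R.T@t; r=R.T@np.linalg.solve(K,[u,v,1.]); return c+r*(z-c[2])/r[2]
def wristcam(s,d):
    from scipy.spatial.transform import Rotation as Ro
    T=np.array(d["tool_from_camera"]); Rt=Ro.from_euler('xyz',s["tool_rot"]).as_matrix()
    Rc=Rt@T[:3,:3]; c=Rt@T[:3,3]+s["tool_pos"]
    d["R"]=Rc.T; d["t"]=-Rc.T@c; return d
E
python3 - <<'E'
from h import *
d=optics.read_camera("top");p=d["pixels"]
a=cv2.resize(p[180:330,160:440],None,fx=2.8,fy=2.8,interpolation=cv2.INTER_CUBIC)
cv2.imwrite("pics/crop_top.png",a)
hsv=cv2.cvtColor(p,cv2.COLOR_BGR2HSV)
red=((hsv[...,0]<3)|(hsv[...,0]>172))&(hsv[...,1]>150)
red=red.astype(np.uint8); red[:, :200]=0; red[:,300:]=0; red[:200]=0;red[300:]=0
n,l,st,ce=cv2.connectedComponentsWithStats(red);print(st,ce)
i=1+np.argmax(st[1:,4]);c=cv2.findContours((l==i).astype(np.uint8),0,2)[0][0];r=cv2.minAreaRect(c);print(r)
b=cv2.boxPoints(r);print(np.round([ray(d,*q,50) for q in b],1))
w=((hsv[...,1]<60)&(hsv[...,2]>110)).astype(np.uint8); w[:,:335]=0;w[:,420:]=0;w[:195]=0;w[290:]=0
c=max(cv2.findContours(w,0,2)[0],key=cv2.contourArea);r=cv2.minAreaRect(c);print(r);b=cv2.boxPoints(r);print(np.round([ray(d,*q,50) for q in b],1))
print(ray(d,246,247,90),ray(d,380,239,60))
E
```

```text
[[     0      0    640    480 305654]
 [   238    219      2      2      2]
 [   221    218     53     62   1543]
 [   222    220      1      1      1]] [[319.86255047 239.4533852 ]
 [238.5        219.5       ]
 [247.85029164 248.77252106]
 [222.         220.        ]]
((246.68630981445312, 248.4713897705078), (59.44841384887695, 51.62187194824219), 87.61405944824219)
[[590.2 263.5  50. ]
 [598.8 130.3  50. ]
 [445.1 119.2  50. ]
 [437.  250.7  50. ]]
((378.1673583984375, 240.373291015625), (53.08780288696289, 60.5637092590332), 20.85445785522461)
[[ 494.6  -56.7   50. ]
 [ 643.9 -110.7   50. ]
 [ 596.8 -240.6   50. ]
 [ 448.6 -185.    50. ]]
[517.17158692 188.22782866  90.        ] [ 547.98768658 -151.81090008   60.        ]
```

View pics/crop_top.png

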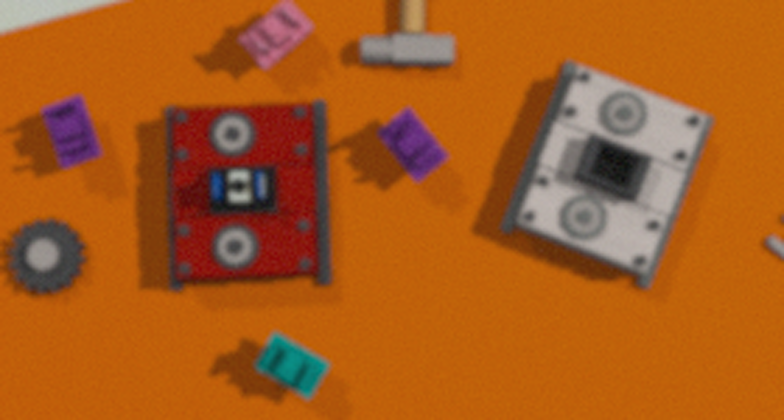

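The crop shows the white dome between two blue tabs in the black flange, pinched along world y, in the middle of the red housing. The aluminium housing's empty sleeve is at (380,239). Moving above the red housing.

>>> play_rows --increments '[[[29, 50, 50, -3, 100], [58, 100, 50, -9, 100], [87, 150, 50, -9, 100], [116, 200, 50, -9, 100], [145, 250, 50, -9, 100]]]' --force 20

```text
time_s: 0.82
tool_pos: [262.6, -260.0, 259.0]
tool_rot: [3.141, -0.0, 0.067]
force: [0.3, -0.8, 0.3]
width: 0.997
```

>>> play_rows --increments '[[[30, 53, 0, 0, 100], [60, 106, 0, 0, 100], [90, 159, 0, 0, 100], [120, 212, 0, 0, 100], [150, 265, 0, 0, 100]]]'

```text
time_s: 1.45
tool_pos: [412.6, 5.3, 259.1]
tool_rot: [3.141, -0.001, 0.068]
force: [0.9, -0.3, 0.3]
width: 1.002
```

>>> play_rows --increments '[[[30, 53, 0, 0, 100], [60, 106, 0, 0, 100], [90, 159, 0, 0, 100], [106, 187, 0, 0, 100], [106, 187, 0, 0, 100]]]'

```text
time_s: 2.08
tool_pos: [518.2, 191.7, 258.0]
tool_rot: [3.142, 0.001, 0.07]
force: [-0.9, 0.2, 0.0]
width: 0.997
```

```bash
python3 - <<'E'
from h import *
s,d=grab("wrist","w1.png");print(s)
E
```

```text
{'time_s': 2.075, 'qpos': array([1.42243849e-01, 3.46168623e-01, 1.32473833e+00, 8.56321437e-05,
       1.47204269e+00, 1.64277981e+00]), 'qvel': array([-0.04545814, -0.04338992,  0.04730018, -0.0110982 , -0.00064455,
       -0.02015842]), 'tau': array([ 1.69330906e+00, -4.26497054e+01, -2.80950826e+01,  1.51743628e-01,
       -1.43646140e-02,  2.45719710e-01]), 'tool_pos': array([518.2064604 , 191.72334749, 258.03225815]), 'tool_rot': array([3.14158004e+00, 1.35960764e-03, 7.02518533e-02]), 'force': array([-0.93639166,  0.17586338,  0.02175924]), 'torque': array([-0.03080072, -0.07489727,  0.04153032]), 'width': 0.9967365229486231}
```

View pics/w1.png

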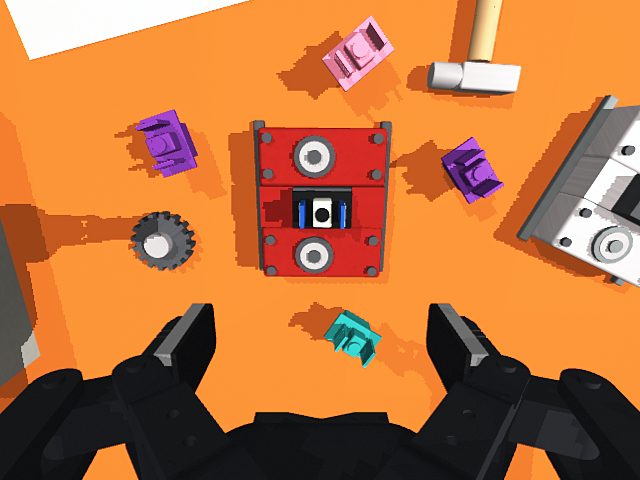

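The wrist view shows the cartridge at (322,211), with blue tabs at about (302,213) and (343,213). Next I measure the tab tops and the housing orientation from the bearing rings.

```bash
python3 - <<'E'
from h import *
s,d=grab("wrist");wristcam(s,d);p=d["pixels"]
cv2.imwrite("pics/w1c.png",cv2.resize(p[170:250,270:370],None,fx=7,fy=7,interpolation=cv2.INTER_NEAREST))
hsv=cv2.cvtColor(p,cv2.COLOR_BGR2HSV)
b=((hsv[...,0]>100)&(hsv[...,0]<125)&(hsv[...,1]>120)&(hsv[...,2]>60)).astype(np.uint8)
b[:180]=0;b[250:]=0;b[:,:280]=0;b[:,370:]=0
n,l,st,ce=cv2.connectedComponentsWithStats(b)
for i in range(1,n):
    if st[i,4]>10: print(st[i],ce[i])
red=(((hsv[...,0]<4)|(hsv[...,0]>172))&(hsv[...,1]>150)).astype(np.uint8)
red[:,:240]=0;red[:,400:]=0;red[:110]=0;red[285:]=0
c=max(cv2.findContours(red,0,2)[0],key=cv2.contourArea);
W=np.array([ray(d,*q[0],50)[:2] for q in c]);r=cv2.minAreaRect(W.astype(np.float32));print("red",r,cv2.boxPoints(r))
# bearing rings white ellipse centre z=59
w=((hsv[...,1]<40)&(hsv[...,2]>150)).astype(np.uint8)
for c in cv2.findContours(w,0,2)[0]:
    if cv2.contourArea(c)>30:
        (u,v),sz,a=cv2.minAreaRect(c); print("white",round(u),round(v),np.round(sz),ray(d,u,v,59)[:2],ray(d,u,v,86)[:2])
E
```

```text
[298 199   7  29 175] [300.75428571 213.41714286]
[337 199   8  29 152] [340.24342105 212.51315789]
red ((519.3323974609375, 190.8832550048828), (157.03733825683594, 130.4248809814453), 3.971606492996216) [[436.48557 250.50072]
 [445.519   120.38905]
 [602.1792  131.2658 ]
 [593.14575 261.37744]]
white 479 359 [ 9. 18.] [352.1981998   -7.60899682] [369.88415216   7.45518093]
white 28 349 [32. 17.] [329.30994479 517.23506389] [348.69241173 493.39694855]
white 312 255 [26. 27.] [466.92497323 195.65786763] [476.10719106 195.65557568]
white 155 246 [22. 24.] [465.40504432 362.93724679] [474.69992174 350.53593592]
white 321 212 [28. 18.] [514.24648346 189.85435646] [519.92115419 190.28223017]
white 313 156 [30. 30.] [569.81750069 201.64504411] [571.37315748 201.19897293]
white 595 197 [178.  88.] [549.14227371 -87.67254307] [552.23041187 -66.67392541]
white 609 103 [ 8. 15.] [638.54753925 -75.23182102] [635.00881411 -55.15532986]
white 475 75 [86. 27.] [653.43541839  56.41317251] [648.79317949  66.73192322]
white 124 30 [ 59. 241.] [668.46576689 377.46824152] [662.70945418 363.98986976]
```

View pics/w1c.png

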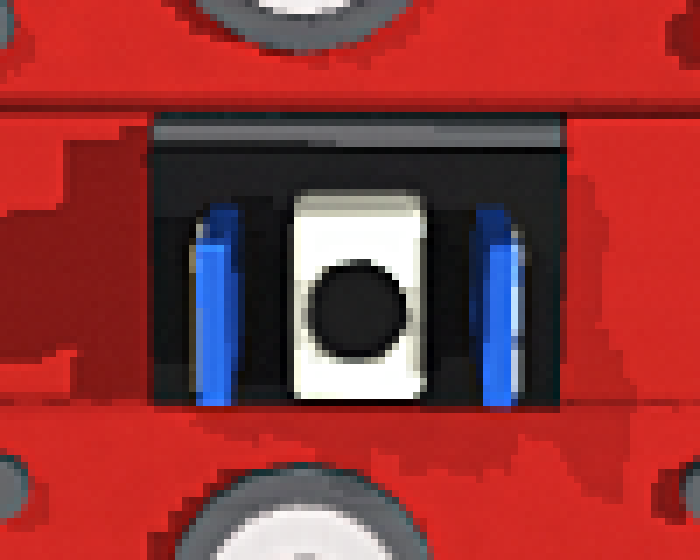

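```bash
python3 - <<'E'
from h import *
s,d=grab("wrist");wristcam(s,d)
print("tabs",ray(d,300.4,216.3,97),ray(d,341.6,216.3,97),"mid",ray(d,321,216.3,97),"hole",ray(d,320.7,214,86),"flange",ray(d,320.9,210.3,66), s["tool_pos"],s["tool_rot"])
for q in [(291.7,228),(350,228)]: print(ray(d,*q,66))
E
```

```text
tabs [516.76613533 208.58481809  97.        ] [519.37406276 170.43474352  97.        ] mid [518.07007178 189.51017977  97.        ] hole [517.85285087 189.77048298  86.        ] flange [517.36415317 189.52718148  66.        ] [517.74257139 189.90405409 258.708611  ] [3.14132562e+00 7.38981134e-04 6.78435798e-02]
[496.89838401 218.15210145  66.        ]
[500.9771422  158.47522585  66.        ]
```

>>> play_rows --increments '[[[0, -0.5, -50, 0, 85], [0, -0.5, -100, 0, 75], [0, -0.5, -140, 0, 70], [0, -0.5, -165, 0, 70], [0, -0.5, -165, 0, 70]]]'

```text
time_s: 2.85
tool_pos: [517.1, 188.7, 93.1]
tool_rot: [3.141, 0.003, 0.066]
force: [0.3, -0.7, 0.2]
width: 0.702
```

```bash
python3 - <<'E'
from h import *
s,d=grab("wrist","w2.png");print(s["tool_pos"],s["force"],s["width"])
s,d=grab("side"); cv2.imwrite("pics/s2.png",cv2.resize(d["pixels"][200:380,200:400],None,fx=3,fy=3,interpolation=cv2.INTER_CUBIC))
E
```

```text
[517.08035069 188.65846165  93.11132103] [ 0.33609082 -0.70788632  0.19475268] 0.7024722962185254
```

View pics/w2.png

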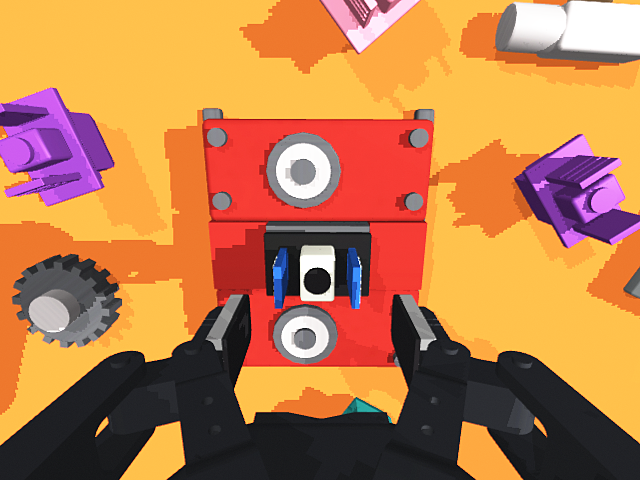

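View pics/s2.png

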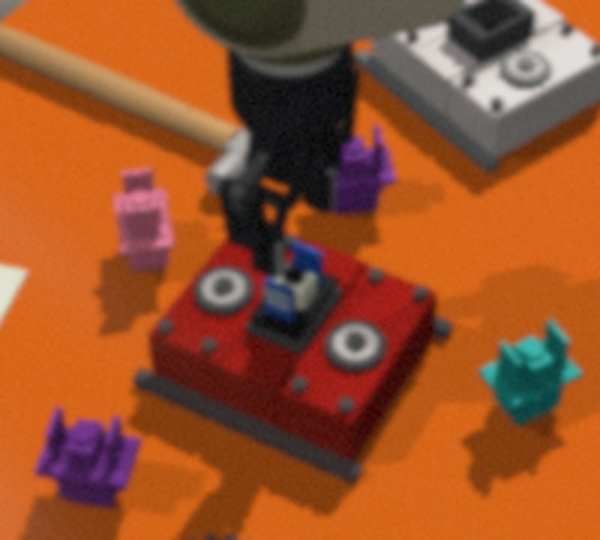

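```bash
python3 - <<'E'
from h import *
s,d=grab("wrist");T=np.linalg.inv(np.array(d["tool_from_camera"]));K=d["camera_matrix"]
for n,p in dict(tcp=(0,0,0),tipf=(11,30,14),tipb=(-11,30,14),tipf8=(11,30,8),tipb8=(-11,30,8)).items():
    c=(T@np.r_[p,1])[:3];print(n,(K@c/c[2])[:2])
wristcam(s,d)
for uv,z in (((318,280),86),((280,250),97),((355,250),97),((280,305),97),((355,305),97)): print(uv,ray(d,*uv,z))
print(s["tool_pos"])
p=d["pixels"];cv2.imwrite("pics/w2c.png",cv2.resize(p[215:355,190:450],None,fx=3,fy=3,interpolation=cv2.INTER_NEAREST))
E
```

```text
tcp [320.54143582 287.69999537]
tipf [377.56703327 257.61336727]
tipb [375.71459029 295.88363563]
tipf8 [379.3494809 261.4616018]
tipb8 [377.38175214 300.76312877]
(318, 280) [518.69223708 190.5556565   86.        ]
(280, 250) [537.41408037 209.87307447  97.        ]
(355, 250) [539.82402065 174.16160657  97.        ]
(280, 305) [508.53847076 208.85751678  97.        ]
(355, 305) [511.06392258 171.43446708  97.        ]
[518.53219731 189.21029156  95.34189233]
```

View pics/w2c.png

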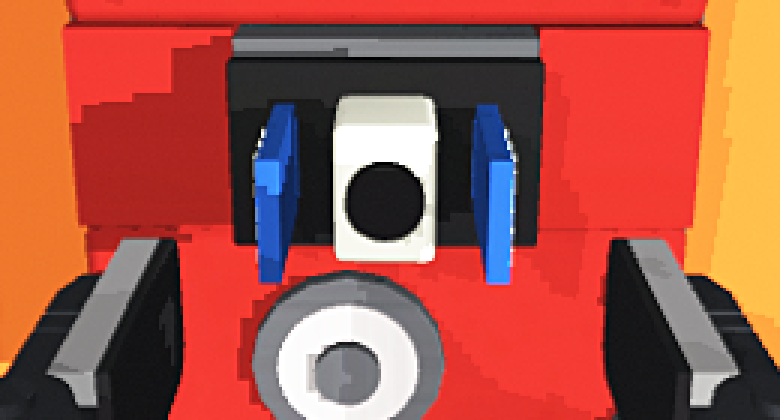

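```bash
python3 - <<'E'
from h import *
s,d=grab("wrist");T=np.array(d["tool_from_camera"]);K=d["camera_matrix"]
for uv in ((241.7,294.5),(393.3,294.8),(222,341),(430,341)):
  r=T[:3,:3]@np.linalg.solve(K,[*uv,1]);c=T[:3,3]
  for x in (11,-11):
    k=(x-c[0])/r[0];print(uv,x,np.round(c+k*r,1))
# also start picture, open: 
for uv in ((210,304),(432,304)):
  r=T[:3,:3]@np.linalg.solve(K,[*uv,1]);c=T[:3,3]
  k=(11-c[0])/r[0];print("open",np.round(c+k*r,1))
print([np.round(bot.observe()["tool_pos"],1) for i in range(2)])
E
```

```text
(241.7, 294.5) 11 [ 11.  -31.9 -31.7]
(241.7, 294.5) -11 [-11.  -43.2  15.7]
(393.3, 294.8) 11 [ 11.   29.4 -31.9]
(393.3, 294.8) -11 [-11.   39.8  15.4]
(222, 341) 11 [ 11.  -30.9 -65.9]
(222, 341) -11 [-11.  -41.8 -30.7]
(430, 341) 11 [ 11.   34.3 -65.9]
(430, 341) -11 [-11.   46.5 -30.6]
open [ 11.  -42.2 -40.2]
open [ 11.   42.6 -40.1]
[array([518.8, 189.5,  95.6]), array([518.8, 189.5,  95.6])]
```

```bash
python3 - <<'E'
from h import *
s,d=grab("side");p=d["pixels"];K=d["camera_matrix"];R=np.array(d["R"]);t=np.array(d["t"])
a=cv2.resize(p[200:320,230:350],None,fx=5,fy=5,interpolation=cv2.INTER_CUBIC)
yaw=.068;X=np.array([np.cos(yaw),np.sin(yaw),0]);Y=np.array([np.sin(yaw),-np.cos(yaw),0]);Z=np.array([0,0,-1.])
o=np.array([518,189.7,94])
for q,col in (((0,0,0),(255,255,255)),((11,30,10),(0,255,0)),((-11,30,10),(0,255,0)),((11,-30,10),(0,255,255)),((-11,-30,10),(0,255,255)),((11,30,-32),(255,0,255)),((11,-30,-32),(255,0,255)),((-11,-30,-32),(255,0,255))):
    c=R@(o+q[0]*X+q[1]*Y+q[2]*Z)+t;u=K@c/c[2];cv2.circle(a,(int((u[0]-230)*5),int((u[1]-200)*5)),4,col,-1)
cv2.imwrite("pics/s2b.png",a)
E
```

```text
(no output)
```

View pics/s2b.png

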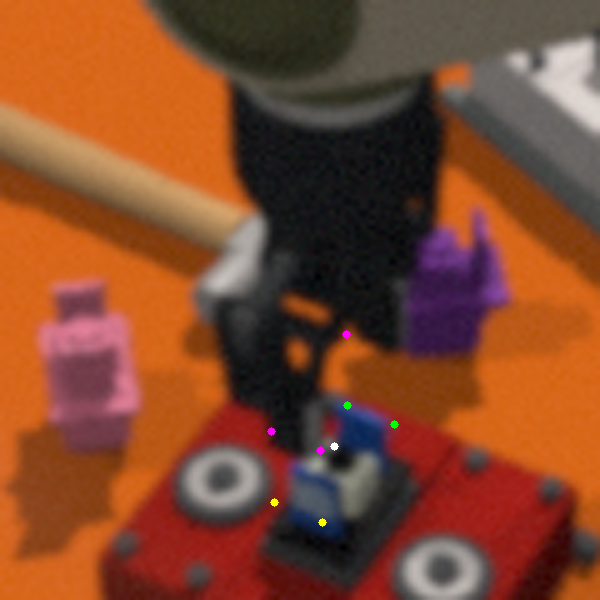

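The picture disagrees with the stated fingertip reach. In both the wrist and side views the tips look to be near z 126, not 84. I'll go down in checked steps with the jaws wider.

>>> play_rows --increments '[[[0, 0, 0, 0, 88], [0, 0, -7, 0, 88], [0, 0, -14, 0, 88], [0, 0, -20, 0, 88], [0, 0, -20, 0, 88]]]'

```text
time_s: 3.72
tool_pos: [517.7, 189.7, 73.3]
tool_rot: [3.142, 0.001, 0.068]
force: [0.0, -0.1, 0.1]
width: 0.879
```

```bash
python3 - <<'E'
from h import *
s,d=grab("wrist","w3.png");print(s["tool_pos"],s["force"],s["width"])
s,d=grab("side"); cv2.imwrite("pics/s3.png",cv2.resize(d["pixels"][200:320,230:350],None,fx=5,fy=5,interpolation=cv2.INTER_CUBIC))
E
```

```text
[517.66645782 189.66932663  73.32499553] [ 0.00246293 -0.0735477   0.13033598] 0.878857926142936
```

View pics/w3.png

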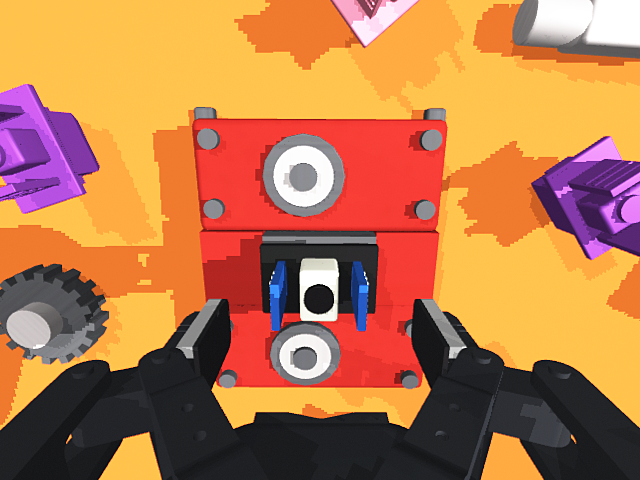

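View pics/s3.png

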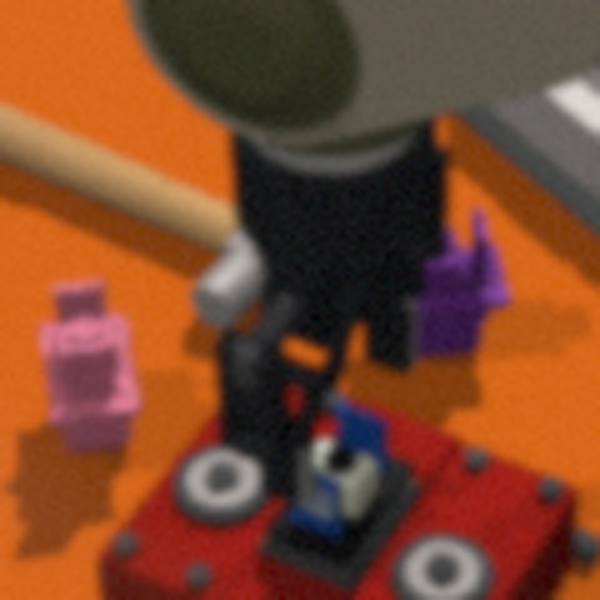

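```bash
python3 - <<'E'
from h import *
s,d=grab("side")
p=d["pixels"]
for uv in ((287,298),(278,293),(290,297),(312,273)):
  print(uv,[np.round(ray(d,*uv,z)-[517.9,189.7,0],1).tolist() for z in (50,60,70,80,100,110,120)])
cv2.imwrite("pics/s3b.png",cv2.resize(p[250:320,260:340],None,fx=8,fy=8,interpolation=cv2.INTER_NEAREST))
E
```

```text
(287, 298) [[26.8, -1.4, 50.0], [21.6, 5.8, 60.0], [16.5, 12.9, 70.0], [11.3, 20.1, 80.0], [1.0, 34.4, 100.0], [-4.2, 41.5, 110.0], [-9.3, 48.7, 120.0]]
(278, 293) [[50.7, -3.0, 50.0], [45.3, 4.2, 60.0], [39.8, 11.4, 70.0], [34.4, 18.5, 80.0], [23.5, 32.9, 100.0], [18.0, 40.1, 110.0], [12.6, 47.2, 120.0]]
(290, 297) [[23.0, -7.0, 50.0], [17.9, 0.2, 60.0], [12.8, 7.4, 70.0], [7.6, 14.7, 80.0], [-2.6, 29.1, 100.0], [-7.7, 36.3, 110.0], [-12.8, 43.5, 120.0]]
(312, 273) [[20.8, -90.8, 50.0], [15.7, -82.6, 60.0], [10.6, -74.3, 70.0], [5.5, -66.1, 80.0], [-4.6, -49.6, 100.0], [-9.7, -41.4, 110.0], [-14.8, -33.2, 120.0]]
```

View pics/s3b.png

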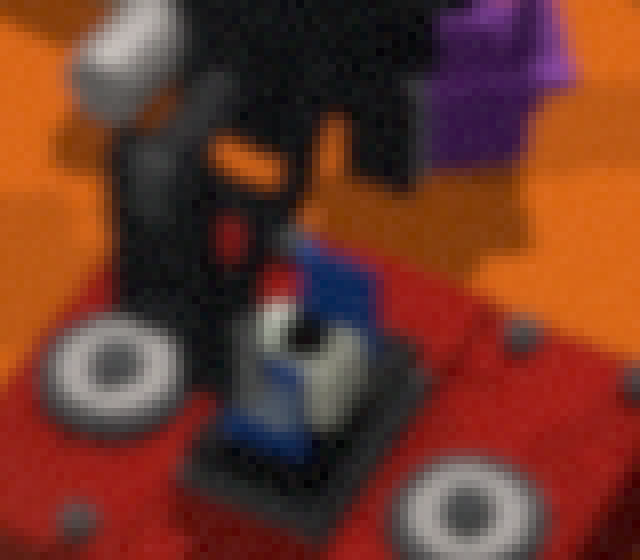

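Rays from both views put the tips about 35 mm behind the reported TCP, at z ≈ 108 with the TCP at 74. The tabs are still below the tips, so I keep going down, open and watching force.

>>> play_rows --increments '[[[0, 0, -5, 0, 88], [0, 0, -10, 0, 88], [0, 0, -15, 0, 80], [0, 0, -20, 0, 75], [0, 0, -20, 0, 70]]]'

```text
time_s: 4.5
tool_pos: [517.8, 189.7, 53.5]
tool_rot: [3.142, 0.001, 0.068]
force: [-0.1, -0.5, -0.3]
width: 0.703
```

```bash
python3 - <<'E'
from h import *
s,d=grab("wrist");print(s["tool_pos"],s["force"],s["width"]); cv2.imwrite("pics/w4.png",cv2.resize(d["pixels"][220:420,180:460],None,fx=2.8,fy=2.8,interpolation=cv2.INTER_NEAREST))
s,d=grab("side"); cv2.imwrite("pics/s4.png",cv2.resize(d["pixels"][230:320,240:350],None,fx=6,fy=6,interpolation=cv2.INTER_NEAREST))
E
```

```text
[517.78665031 189.67220133  53.5335261 ] [-0.06319649 -0.51540241 -0.2802656 ] 0.7031340965743558
```

View pics/w4.png

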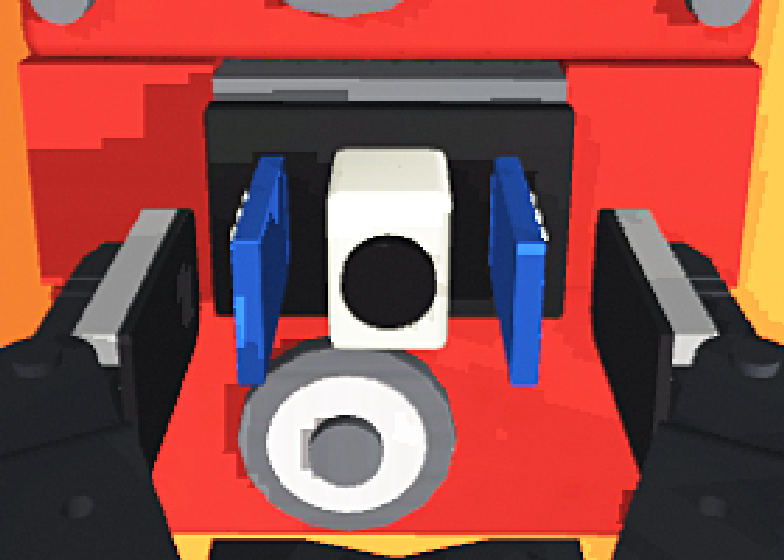

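View pics/s4.png

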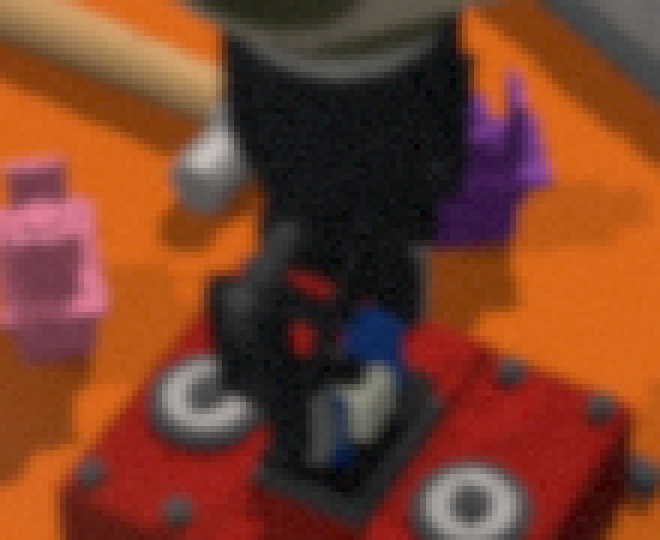

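```bash
python3 - <<'E'
from h import *
s,d=grab("side")
for uv in ((291.7,308),(294.5,306),(309,284)):
  print(uv,[np.round(ray(d,*uv,z)-[517.9,189.7,0],1).tolist() for z in (50,60,70,80,90,100)])
s,d=grab("wrist");T=np.array(d["tool_from_camera"]);K=d["camera_matrix"]
for n,uv in dict(Ltip=(180+190/2.8,220+210/2.8),Rtip=(180+600/2.8,220+210/2.8),Rtopcorner=(180+672/2.8,220+338/2.8),Rup=(180+672/2.8,220+362/2.8)).items():
  r=T[:3,:3]@np.linalg.solve(K,[*uv,1]);c=T[:3,3]
  k=(11-c[0])/r[0];print(n,np.round(c+k*r,1), "z=0..", [np.round((c+(z-c[2])/r[2]*r),1).tolist() for z in (-32,0,10)])
print(s["tool_pos"],s["tool_rot"])
E
```

```text
(291.7, 308) [[3.4, 16.1, 50.0], [-1.5, 23.1, 60.0], [-6.4, 30.0, 70.0], [-11.3, 37.0, 80.0], [-16.1, 43.9, 90.0], [-21.0, 50.9, 100.0]]
(294.5, 306) [[1.4, 8.6, 50.0], [-3.4, 15.7, 60.0], [-8.3, 22.7, 70.0], [-13.1, 29.7, 80.0], [-18.0, 36.8, 90.0], [-22.8, 43.8, 100.0]]
(309, 284) [[8.9, -59.5, 50.0], [4.0, -51.6, 60.0], [-1.0, -43.8, 70.0], [-5.9, -35.9, 80.0], [-10.9, -28.1, 90.0], [-15.8, -20.2, 100.0]]
Ltip [ 11.  -29.3 -32.1] z=0.. [[10.9, -29.3, -32.0], [-4.0, -36.4, 0.0], [-8.6, -38.6, 10.0]]
Rtip [ 11.   29.8 -32.1] z=0.. [[11.0, 29.8, -32.0], [-3.9, 36.9, 0.0], [-8.6, 39.2, 10.0]]
Rtopcorner [ 11.   31.2 -65.7] z=0.. [[-10.0, 41.8, -32.0], [-30.0, 51.9, 0.0], [-36.2, 55.0, 10.0]]
Rup [ 11.   30.  -70.4] z=0.. [[-14.1, 42.2, -32.0], [-35.1, 52.3, 0.0], [-41.6, 55.5, 10.0]]
[518.1179568  189.72256688  54.12808456] [-3.14157093e+00 -2.71177089e-04  6.77365662e-02]
```

>>> play_rows --increments '[[[0, 0, -4, 0, 66], [0, 0, -8, 0, 62], [0, 0, -10, 0, 58], [0, 0, -10, 0, 56], [0, 0, -10, 0, 56]]]'

```text
time_s: 5.32
tool_pos: [518.1, 189.7, 44.1]
tool_rot: [-3.142, -0.0, 0.068]
force: [-0.5, 0.7, -0.8]
width: 0.56
```

```bash
python3 - <<'E'
from h import *
s,d=grab("wrist");print(s["tool_pos"],s["force"],s["width"]); cv2.imwrite("pics/w5.png",cv2.resize(d["pixels"][220:420,180:460],None,fx=2.8,fy=2.8,interpolation=cv2.INTER_NEAREST))
s,d=grab("side"); cv2.imwrite("pics/s5.png",cv2.resize(d["pixels"][260:320,260:340],None,fx=9,fy=9,interpolation=cv2.INTER_NEAREST))
E
```

```text
[518.07521449 189.70599713  44.08103009] [-0.53181575  0.69511985 -0.83833152] 0.5597335157072936
```

View pics/w5.png

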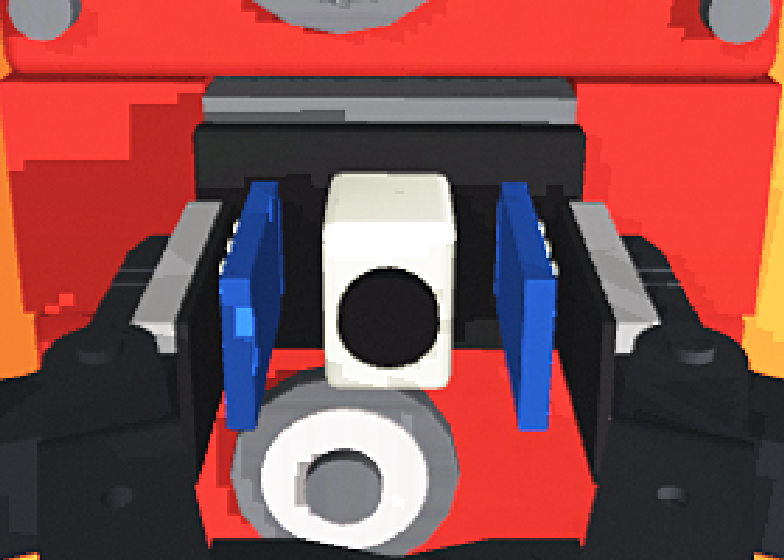

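View pics/s5.png

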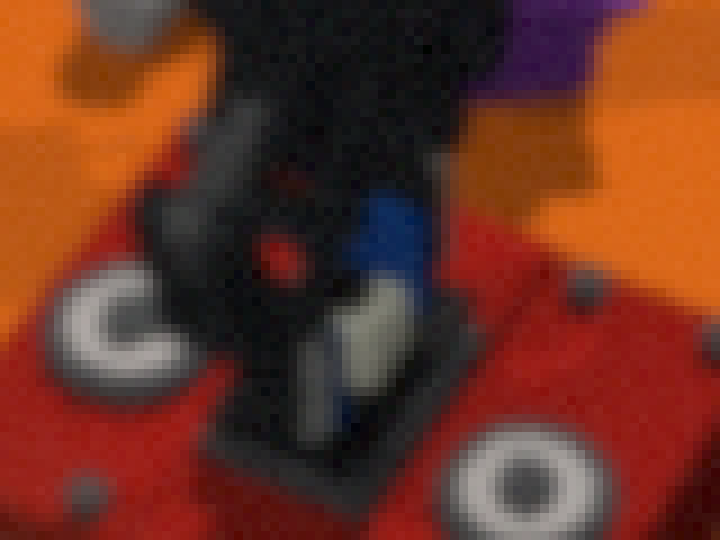

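The pads straddle both tabs, with the tips about 5 mm above the flange (pad tip row 203 against tab foot row 183 in the crop). I go down 2 mm and pinch.

>>> play_rows --increments '[[[0, 0, -2, 0, 50], [0, 0, -2, 0, 42], [0, 0, -2, 0, 36], [0, 0, -2, 0, 33], [0, 0, -2, 0, 33]]]' --force 20

```text
time_s: 6.05
tool_pos: [518.4, 190.1, 42.8]
tool_rot: [-3.141, -0.001, 0.068]
force: [-1.8, 3.3, 7.6]
width: 0.355
```

```bash
python3 - <<'E'
from h import *
s,d=grab("wrist");print(s["tool_pos"],s["force"],s["torque"],s["width"]); cv2.imwrite("pics/w6.png",cv2.resize(d["pixels"][220:420,180:460],None,fx=2.8,fy=2.8,interpolation=cv2.INTER_NEAREST))
E
```

```text
[518.3917961  190.09781799  42.8390511 ] [-1.78913583  3.29287077  7.62284366] [ 0.48163855  0.26648679 -0.00386612] 0.35494136624122224
```

View pics/w6.png

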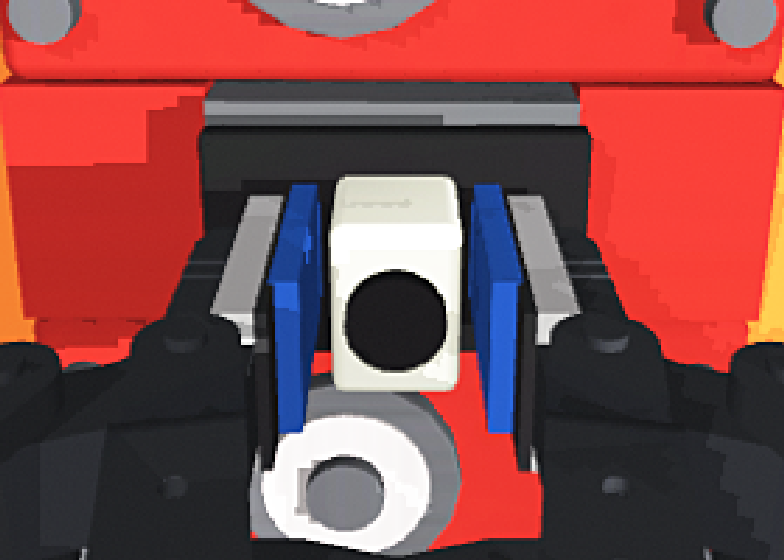

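Both tabs are pinched inward at width 0.355, and the seal pushes up with 7.6 N. Lifting slowly at first.

>>> play_rows --increments '[[[0, 0, 1, 0, 33], [0, 0, 3, 0, 33], [0, 0, 6, 0, 33], [0, 0, 10, 0, 33], [0, 0, 14, 0, 33]]]'

```text
time_s: 6.72
tool_pos: [517.8, 189.5, 56.0]
tool_rot: [3.141, 0.001, 0.068]
force: [-0.2, 0.1, -1.6]
width: 0.35
```

>>> play_rows --increments '[[[0, 0, 8, 0, 33], [0, 0, 20, 0, 33], [0, 0, 40, 0, 33], [0, 0, 62, 0, 33], [0, 0, 84, 0, 33]]]'

```text
time_s: 7.35
tool_pos: [518.0, 189.7, 141.5]
tool_rot: [3.142, -0.001, 0.068]
force: [0.4, -0.0, -1.3]
width: 0.352
```

```bash
python3 - <<'E'
from h import *
s,d=grab("wrist","w7.png");print(s["tool_pos"],s["tool_rot"],s["force"],s["width"])
s,d=grab("side"); cv2.imwrite("pics/s7.png",cv2.resize(d["pixels"][160:320,220:420],None,fx=4,fy=3.7,interpolation=cv2.INTER_CUBIC))
E
```

```text
[518.02141795 189.69484354 141.48023482] [ 3.14158898e+00 -6.09292480e-04  6.77469079e-02] [ 0.44008716 -0.04402715 -1.29023431] 0.3521572912427922
```

View pics/w7.png

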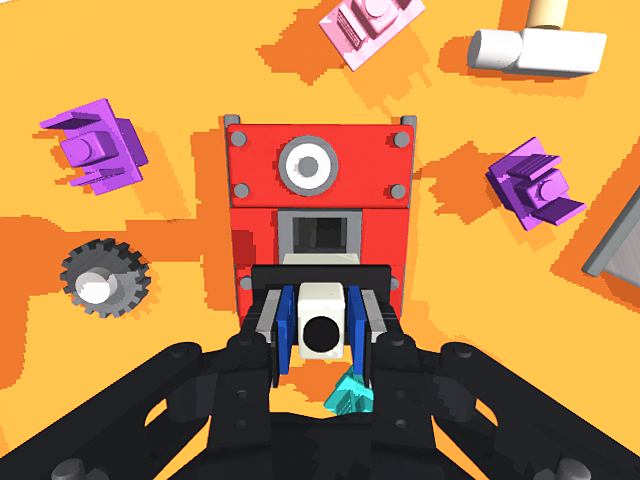

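View pics/s7.png

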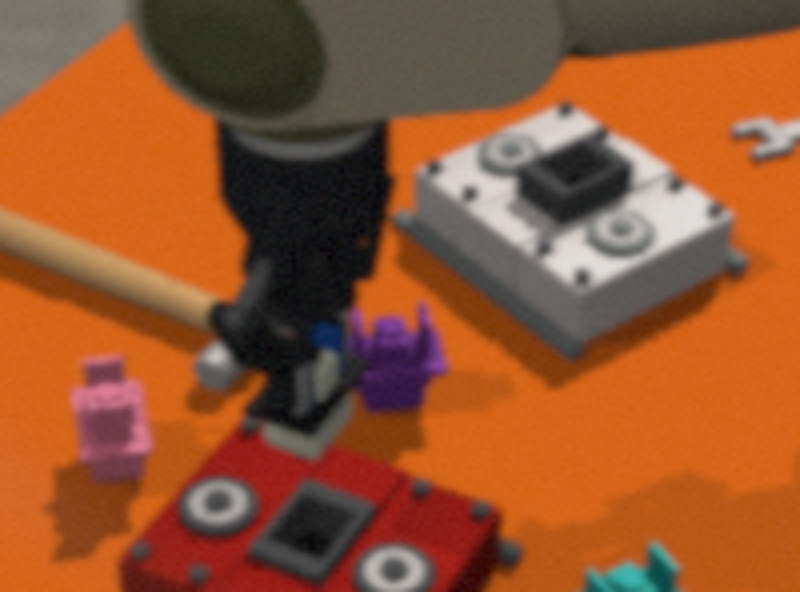

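The cartridge is out and hanging upright, with its hole at (321,335). The red socket at (320,235) is empty. Now carrying it towards the aluminium housing, stopping short to view the sleeve.

>>> play_rows --increments '[[[-2, -40, 10, -4, 33], [-4, -85, 10, -8, 33], [-6, -130, 10, -13, 33], [-8, -175, 10, -18, 33], [-10, -220, 10, -24, 33]]]'

```text
time_s: 8.07
tool_pos: [507.5, -31.7, 149.5]
tool_rot: [3.142, 0.001, -0.354]
force: [0.7, 0.1, -1.8]
width: 0.354
```

>>> play_rows --increments '[[[-1, -40, 0, 0, 33], [-2, -75, 0, 0, 33], [-3, -95, 0, 0, 33], [-3, -103, 0, 0, 33], [-3, -103, 0, 0, 33]]]'

```text
time_s: 8.7
tool_pos: [505.0, -132.8, 149.8]
tool_rot: [-3.141, 0.0, -0.351]
force: [-0.3, 0.6, -1.7]
width: 0.351
```

```bash
python3 - <<'E'
from h import *
s,d=grab("wrist","w8.png");print(s["tool_pos"],s["tool_rot"],s["force"],s["width"])
E
```

```text
[ 505.01641198 -132.84706969  149.82090074] [-3.14130129e+00  3.79130457e-04 -3.51109023e-01] [-0.25244873  0.6455949  -1.72690841] 0.35127481699245305
```

View pics/w8.png

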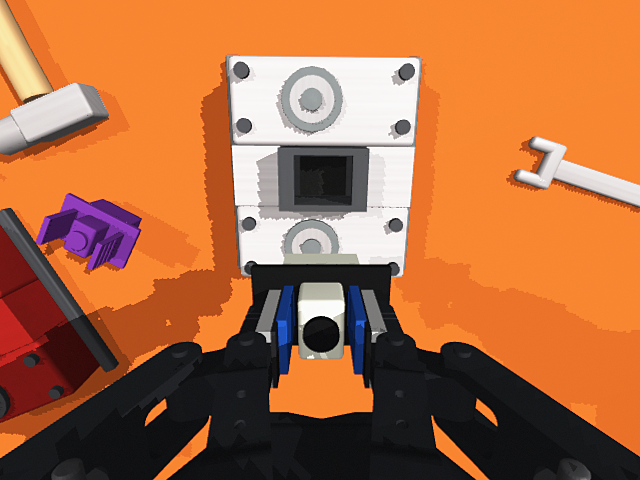

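```bash
python3 - <<'E'
from h import *
s,d=grab("wrist");p=d["pixels"]
cv2.imwrite("pics/w8c.png",cv2.resize(p[138:222,268:380],None,fx=7,fy=7,interpolation=cv2.INTER_NEAREST))
E
```

```text
(no output)
```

View pics/w8c.png

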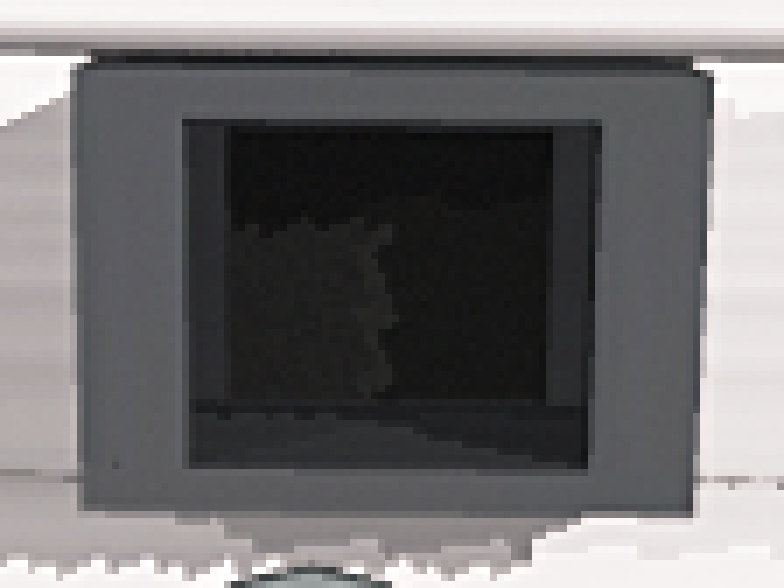

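```bash
python3 - <<'E'
from h import *
from scipy.optimize import least_squares
s,d=grab("wrist");p=d["pixels"]
cv2.imwrite("pics/w8d.png",cv2.resize(p[245:395,240:405],None,fx=4.8,fy=4,interpolation=cv2.INTER_NEAREST))
wristcam(s,d)
K=d["camera_matrix"];R=d["R"];t=d["t"]
c=np.array([(80,70),(706,70),(82,512),(692,512),(183,120),(602,120),(188,468),(588,468)],float)/7+[268,138]
# image right = tool +y? housing axes: yaw a; up in image=+x, right=-y
M=np.array([(21,30),(21,-30),(-21,30),(-21,-30),(16.5,19.5),(16.5,-19.5),(-16.5,19.5),(-16.5,-19.5)])
def pr(q,idx):
    a=q[3];X=np.c_[M[idx,0]*np.cos(a)-M[idx,1]*np.sin(a)+q[0],M[idx,0]*np.sin(a)+M[idx,1]*np.cos(a)+q[1],np.full(len(idx),q[2])]
    Y=X@R.T+t;Y=Y@K.T;return Y[:,:2]/Y[:,2:]
for idx in (list(range(8)),[4,5,6,7],[0,2,3,4,5,6,7]):
    f=lambda q:(pr(q,idx)-c[idx]).ravel()
    r=least_squares(f,[546,-148,65,-.35]);print(np.round(r.x,3),np.round(r.fun,1),np.sqrt(np.diag(np.linalg.inv(r.jac.T@r.jac)))*.5)
# housing outline
hsv=cv2.cvtColor(p,cv2.COLOR_BGR2HSV)
for uv,z in (((321.5,334),0),):
    pass
print(s["tool_pos"],s["tool_rot"])
E
```

```text
[ 5.45147e+02 -1.49220e+02  7.07460e+01 -3.54000e-01] [-1.1  0.   0.7  0.4  0.4 -0.3  0.1  0.1  0.2 -0.  -0.6  0.2  0.3 -0.4
 -0.  -0.1] [0.15385709 0.12191615 0.91932932 0.00375096]
[ 5.45362e+02 -1.49287e+02  7.30400e+01 -3.54000e-01] [-0.  -0.2 -0.3  0.1  0.1 -0.1  0.2  0.2] [0.23980469 0.17337101 1.576489   0.00650145]
[ 5.45118e+02 -1.49300e+02  7.11820e+01 -3.57000e-01] [-1.  -0.1  0.3 -0.3  0.2  0.3  0.4 -0.1 -0.3  0.4  0.3 -0.3  0.1  0.1] [0.17301253 0.13819309 1.02406824 0.00419314]
[ 505.05303076 -132.36433128  149.93100038] [-3.14135660e+00  2.80805849e-04 -3.50178169e-01]
```

View pics/w8d.png

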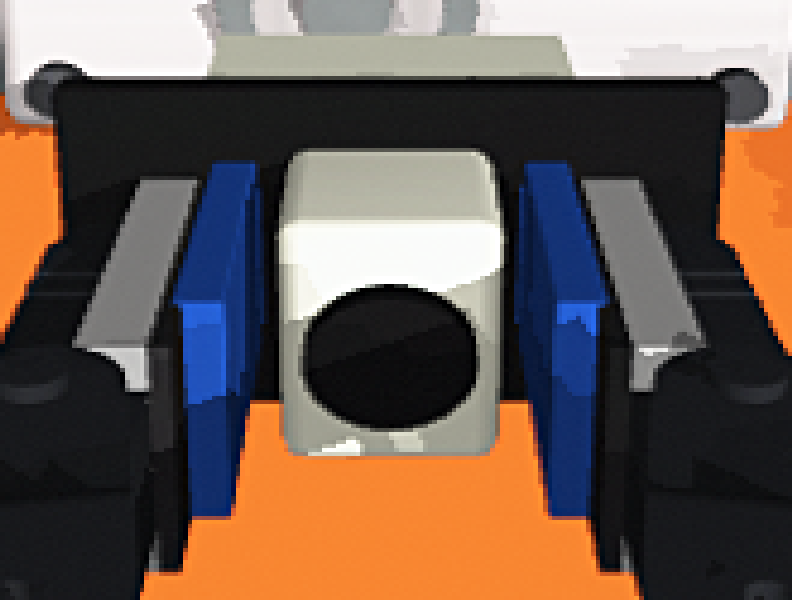

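```bash
cat > fit.py <<'E'
from h import *
from scipy.optimize import least_squares
def fit(d,M,c,x0):
    "pose (x,y,h,yaw) in a tool-aligned frame with z up (x tool, -y tool, -z tool) origin TCP"
    T=np.array(d["tool_from_camera"]);K=d["camera_matrix"];F=np.diag([1,-1,-1.])
    M=np.array(M,float);c=np.array(c,float)
    def f(q):
        a=q[3];X=np.c_[M[:,0]*np.cos(a)-M[:,1]*np.sin(a)+q[0],M[:,0]*np.sin(a)+M[:,1]*np.cos(a)+q[1],M[:,2]+q[2]]@F
        Y=(X-T[:3,3])@T[:3,:3];Y=Y@K.T;return (Y[:,:2]/Y[:,2:]-c).ravel()
    r=least_squares(f,x0);return r.x,r.fun
E
python3 - <<'E'
from fit import *
s,d=grab("wrist")
c=np.array([(80,70),(706,70),(82,512),(692,512),(183,120),(602,120),(188,468),(588,468)],float)/7+[268,138]
M=[(21,30,0),(21,-30,0),(-21,30,0),(-21,-30,0),(16.5,19.5,0),(16.5,-19.5,0),(-16.5,19.5,0),(-16.5,-19.5,0)]
for i in (slice(0,8),slice(4,8)): print("mouth",*[np.round(v,2) for v in fit(d,M[i],c[i],[43,0,-80,0])])
c=np.array([(391,357),(57,78),(724,78),(176,300),(605,303),(188,515),(600,515)])/[4.8,4]+[240,245]
M=[(0,0,59),(19,30,39),(19,-30,39),(11,16,70),(11,-16,70),(-11,16,70),(-11,-16,70)]
for i in (slice(0,7),slice(0,3),slice(1,7)): print("cart",*[np.round(v,2) for v in fit(d,M[i],c[i],[0,0,-15,0])])
E
```

```text
mouth [ 43.47  -2.1  -79.17  -0.  ] [-1.14  0.04  0.72  0.41  0.39 -0.27  0.11  0.06  0.25 -0.   -0.6   0.24
  0.35 -0.36 -0.04 -0.15]
mouth [ 43.69  -2.09 -76.88  -0.  ] [-0.01 -0.18 -0.29  0.09  0.09 -0.07  0.22  0.17]
cart [ -0.03  -0.31 -17.64   0.  ] [ 0.11 -2.99 -0.94  2.64  1.06  2.49 -0.8  -0.14  1.41 -1.   -1.11 -0.15
  0.27 -0.25]
cart [  0.76  -0.27 -16.49   0.  ] [-0.   -3.24 -1.62  1.78  1.62  1.78]
cart [  0.09  -0.32 -17.78   0.  ] [-0.89  2.25  1.03  2.1  -0.74 -0.66  1.39 -1.52 -1.05 -0.68  0.26 -0.79]
```

```bash
cat >> fit.py <<'E'
def fitp(d,M,c,x0):
    from scipy.spatial.transform import Rotation as Ro
    T=np.array(d["tool_from_camera"]);K=d["camera_matrix"];F=np.diag([1,-1,-1.])
    M=np.array(M,float);c=np.array(c,float)
    def f(q):
        X=(Ro.from_euler('xyz',q[3:]).apply(M)+q[:3])@F
        Y=(X-T[:3,3])@T[:3,:3];Y=Y@K.T;return (Y[:,:2]/Y[:,2:]-c).ravel()
    r=least_squares(f,x0);return r.x,r.fun
E
python3 - <<'E'
from fit import *
s,d=grab("wrist")
c=np.array([(391,357),(57,78),(724,78),(176,300),(605,303),(188,515),(600,515)])/[4.8,4]+[240,245]
M=[(0,0,59),(19,30,39),(19,-30,39),(11,16,70),(11,-16,70),(-11,16,70),(-11,-16,70)]
print("cart",*[np.round(v,3) for v in fitp(d,M,c,[0,0,-15,0,0,0])])
E
```

```text
cart [ 1.8380e+00 -4.6600e-01 -1.8303e+01 -3.0000e-03 -3.6000e-02  3.0000e-03] [ 0.125 -3.312 -0.901  1.704  1.22   1.479 -0.714  1.154  1.134  0.292
 -0.699 -0.536 -0.143 -0.613]
```

```bash
python3 - <<'E'
import cv2
p=cv2.imread("pics/w7.png");cv2.imwrite("pics/w7c.png",cv2.resize(p[200:275,268:372],None,fx=7,fy=7,interpolation=cv2.INTER_NEAREST))
E
```

```text
(no output)
```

View pics/w7c.png

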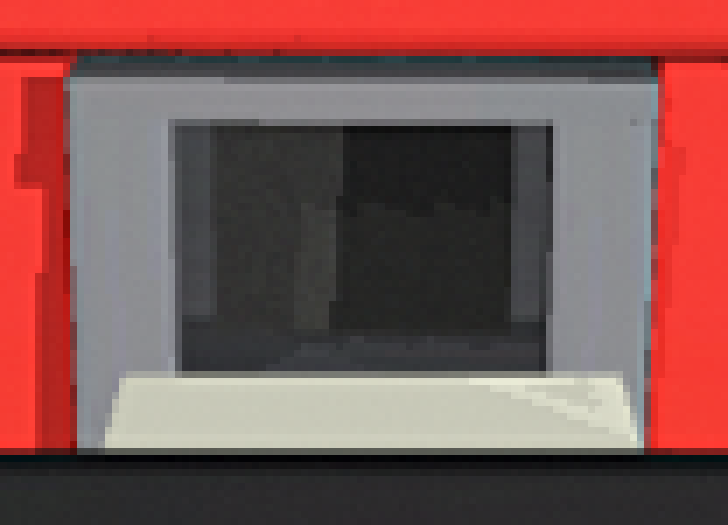

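```bash
python3 - <<'E'
from fit import *
s,d=grab("wrist")
T=np.array(d["tool_from_camera"]);K=d["camera_matrix"]
def pt(uv,h):
    r=T[:3,:3]@np.linalg.solve(K,[*uv,1]);c=T[:3,3];q=c+r*(-h-c[2])/r[2];return np.round(q*[1,-1,-1],2)
for h in (-84,-85.5): print([pt(u,h) for u in ((292.6,217.4),(346.6,217.4),(278.3,211.4),(361.9,211.4))])
for h in (-77,-79,-81): print([pt(u,h) for u in ((268+183/7,138+120/7),(268+602/7,138+120/7),(268+80/7,148),(268+706/7,148))])
E
```

```text
[array([ 16.88,  19.83, -84.  ]), array([ 16.89, -18.4 , -84.  ]), array([ 21.2 ,  29.81, -84.  ]), array([ 21.22, -29.09, -84.  ])]
[array([ 16.55,  19.95, -85.5 ]), array([ 16.56, -18.51, -85.5 ]), array([ 20.89,  29.99, -85.5 ]), array([ 20.91, -29.27, -85.5 ])]
[array([ 60.15,  17.35, -77.  ]), array([ 60.16, -21.85, -77.  ]), array([ 64.67,  26.84, -77.  ]), array([ 64.7, -31.4, -77. ])]
[array([ 60.04,  17.49, -79.  ]), array([ 60.06, -22.03, -79.  ]), array([ 64.6 ,  27.06, -79.  ]), array([ 64.63, -31.66, -79.  ])]
[array([ 59.94,  17.64, -81.  ]), array([ 59.95, -22.21, -81.  ]), array([ 64.53,  27.28, -81.  ]), array([ 64.56, -31.93, -81.  ])]
```

>>> play_rows --increments '[[[15, -6, 0, 0, 33], [30, -13, 0, 0, 33], [40, -16.7, 0, 0, 33], [40, -16.7, -20, 0, 33], [40, -16.7, -40, 0, 33]]]'

```text
time_s: 9.62
tool_pos: [545.1, -149.8, 109.5]
tool_rot: [-3.142, -0.0, -0.351]
force: [-0.1, 0.0, -2.4]
width: 0.35
```

```bash
python3 - <<'E'
from h import *
s,d=grab("wrist","w9.png");print(s["tool_pos"],s["tool_rot"],s["force"],s["width"])
s,d=grab("side"); cv2.imwrite("pics/s9.png",cv2.resize(d["pixels"][150:270,290:430],None,fx=5,fy=5,interpolation=cv2.INTER_CUBIC))
E
```

```text
[ 545.13326633 -149.76368781  109.48416334] [-3.14156638e+00 -1.90667479e-04 -3.50877214e-01] [-0.13505485  0.01662152 -2.44733616] 0.35027020234763656
```

View pics/w9.png

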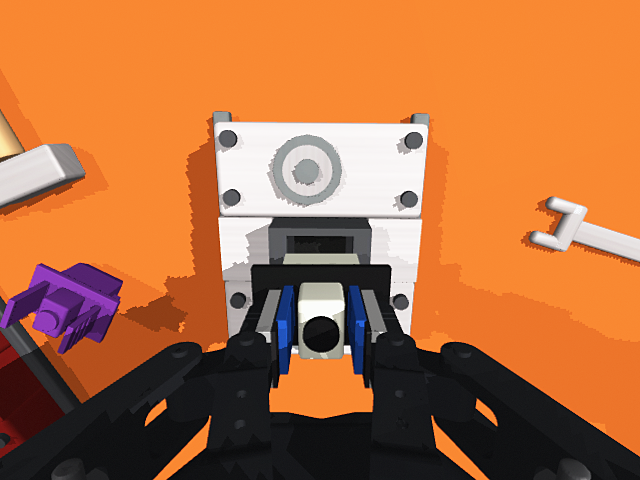

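View pics/s9.png

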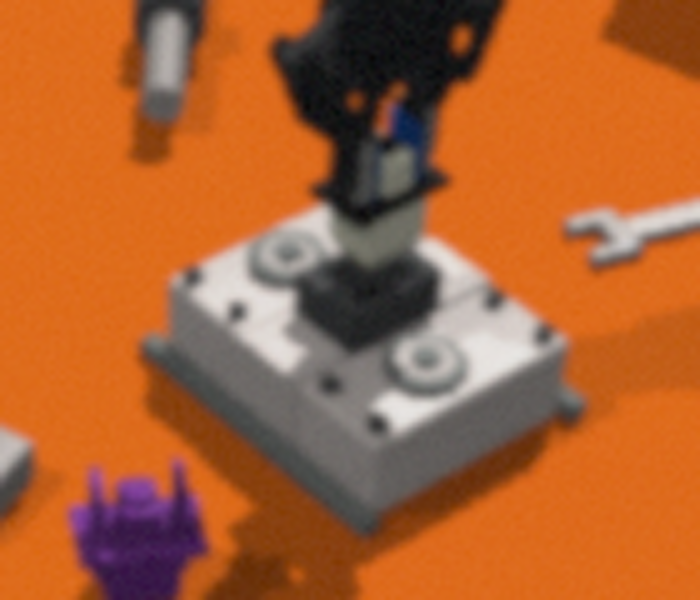

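>>> play_rows --increments '[[[0, 0, -6, 0, 33], [0, 0, -12, 0, 33], [0, 0, -16, 0, 33], [0, 0, -18, 0, 33], [0, 0, -18, 0, 33]]]'

```text
time_s: 10.35
tool_pos: [545.0, -150.0, 92.0]
tool_rot: [-3.142, 0.0, -0.351]
force: [-0.0, 1.1, -2.4]
width: 0.352
```

>>> play_rows --increments '[[[0, 0, -1, 0, 33], [0, 0, -2, 0, 33], [0, 0, -3, 0, 33], [0, 0, -4, 0, 33], [0, 0, -5, 0, 33]]]'

```text
time_s: 10.98
tool_pos: [545.0, -150.0, 86.9]
tool_rot: [-3.142, -0.0, -0.351]
force: [0.7, -0.0, -1.2]
width: 0.354
```

```bash
python3 - <<'E'
from h import *
s,d=grab("wrist","w10.png");print(s["tool_pos"],s["tool_rot"],s["force"],s["width"])
cv2.imwrite("pics/w10c.png",cv2.resize(d["pixels"][190:300,240:400],None,fx=5,fy=5,interpolation=cv2.INTER_NEAREST))
E
```

```text
[ 545.01524822 -149.99400926   86.93158106] [-3.14158365e+00 -8.41121184e-06 -3.51194931e-01] [ 0.69947783 -0.04020098 -1.20007664] 0.3536222747060699
```

View pics/w10c.png

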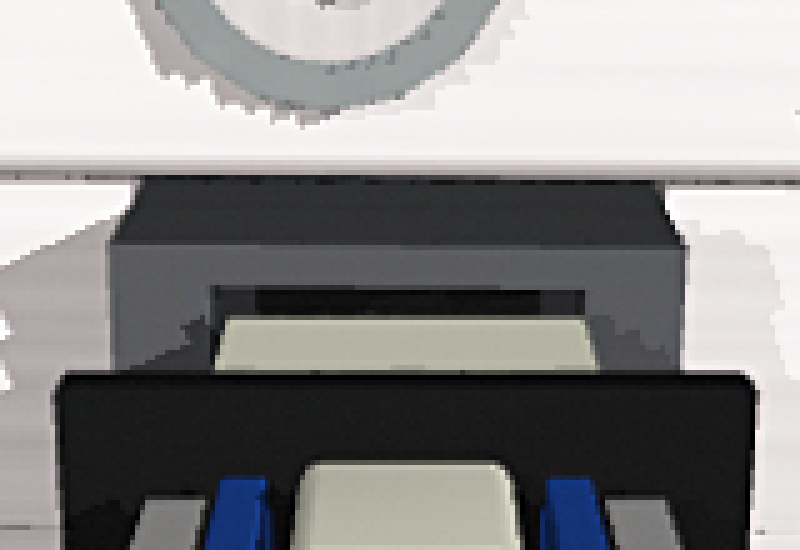

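>>> play_rows --increments '[[[0.2, 0.5, -1, 0, 33], [0.2, 0.5, -2, 0, 33], [0.2, 0.5, -3, 0, 33], [0.2, 0.5, -4, 0, 33], [0.2, 0.5, -5, 0, 33]]]'

```text
time_s: 11.65
tool_pos: [545.2, -149.5, 81.9]
tool_rot: [3.142, 0.0, -0.351]
force: [-0.8, -0.0, -1.6]
width: 0.354
```

>>> play_rows --increments '[[[0, 0, -1, 0, 33], [0, 0, -2, 0, 33], [0, 0, -3, 0, 33], [0, 0, -4, 0, 33], [0, 0, -4, 0, 33]]]'

```text
time_s: 12.28
tool_pos: [545.2, -149.5, 77.9]
tool_rot: [-3.142, 0.0, -0.351]
force: [-0.2, -0.3, -1.5]
width: 0.353
```

```bash
python3 - <<'E'
from h import *
s,d=grab("wrist","w11.png");print(s["tool_pos"],s["tool_rot"],s["force"],s["torque"],s["width"])
cv2.imwrite("pics/w11c.png",cv2.resize(d["pixels"][190:300,240:400],None,fx=5,fy=5,interpolation=cv2.INTER_NEAREST))
E
```

```text
[ 545.17653061 -149.46256509   77.89852134] [-3.14157286e+00  1.50776435e-04 -3.51107287e-01] [-0.24790109 -0.32710892 -1.46701635] [ 0.01377246 -0.02436239  0.01397815] 0.35273502023300424
```

View pics/w11c.png

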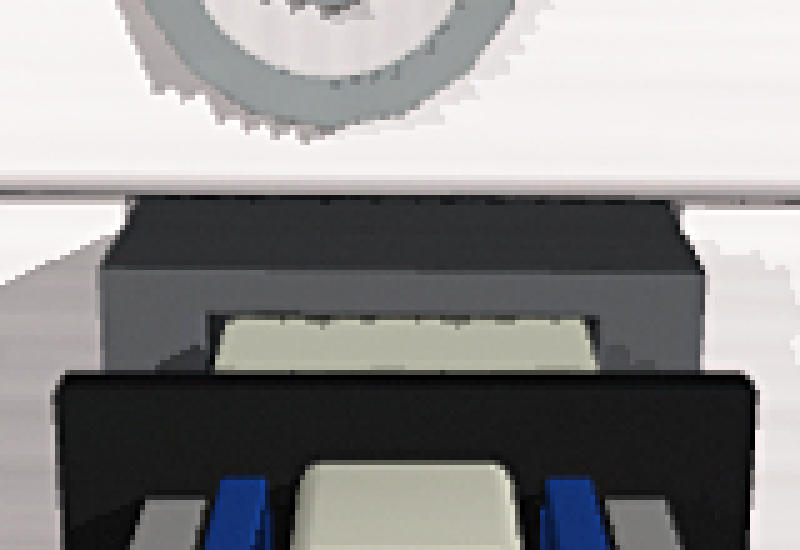

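>>> play_rows --increments '[[[-0.2, 0.5, -1, 0, 33], [-0.2, 0.5, -2, 0, 33], [-0.2, 0.5, -3, 0, 33], [-0.2, 0.5, -4, 0, 33], [-0.2, 0.5, -4, 0, 33]]]'

```text
time_s: 12.95
tool_pos: [544.9, -149.0, 73.9]
tool_rot: [-3.142, 0.0, -0.351]
force: [-0.5, 0.6, -2.0]
width: 0.348
```

>>> play_rows --increments '[[[0, 0, -1, 0, 33], [0, 0, -2, 0, 33], [0, 0, -3, 0, 33], [0, 0, -4, 0, 33], [0, 0, -4, 0, 33]]]'

```text
time_s: 13.58
tool_pos: [545.0, -149.0, 69.9]
tool_rot: [-3.142, 0.0, -0.351]
force: [-0.7, -0.3, -1.3]
width: 0.351
```

```bash
python3 - <<'E'
from h import *
s,d=grab("wrist","w12.png");print(s["tool_pos"],s["tool_rot"],s["force"],s["torque"],s["width"])
cv2.imwrite("pics/w12c.png",cv2.resize(d["pixels"][190:300,240:400],None,fx=5,fy=5,interpolation=cv2.INTER_NEAREST))
E
```

```text
[ 544.97989751 -148.96711737   69.9221594 ] [-3.14153035e+00  1.32914610e-04 -3.51175692e-01] [-0.73024755 -0.30296998 -1.3065277 ] [-0.01895309 -0.00214255 -0.03248244] 0.35132022833654714
```

View pics/w12c.png

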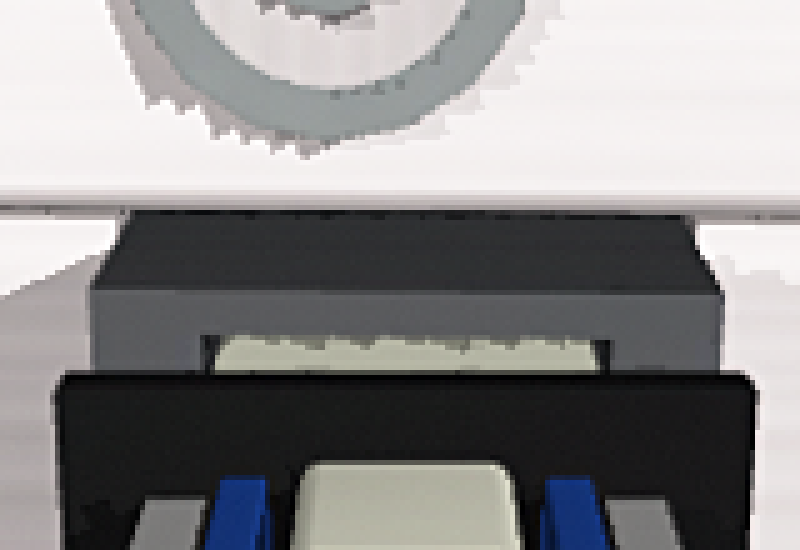

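The y gaps are even at 13 px left and 12 px right, with no contact force. From the rim and flange widths I estimate 22 mm inserted, so the seal should be about 4–5 mm further down. I approach it in small steps.

>>> play_rows --increments '[[[-0.2, 0, -0.7, 0, 33], [-0.2, 0, -1.4, 0, 33], [-0.2, 0, -2, 0, 33], [-0.2, 0, -2.5, 0, 33], [-0.2, 0, -3, 0, 33]]]'

```text
time_s: 14.25
tool_pos: [544.8, -149.0, 67.0]
tool_rot: [3.142, -0.0, -0.351]
force: [0.2, -0.0, -2.2]
width: 0.353
```

>>> play_rows --increments '[[[0, 0, -0.4, 0, 33], [0, 0, -0.8, 0, 33], [0, 0, -1.2, 0, 33], [0, 0, -1.5, 0, 33], [0, 0, -1.5, 0, 33]]]'

```text
time_s: 14.88
tool_pos: [544.8, -149.0, 65.5]
tool_rot: [-3.142, 0.0, -0.351]
force: [0.6, -0.4, -2.3]
width: 0.353
```

>>> play_rows --increments '[[[0, 0, -0.3, 0, 33], [0, 0, -0.6, 0, 33], [0, 0, -0.9, 0, 33], [0, 0, -1.2, 0, 33], [0, 0, -1.2, 0, 33]]]'

```text
time_s: 15.5
tool_pos: [544.8, -149.0, 64.3]
tool_rot: [-3.142, 0.0, -0.351]
force: [-0.3, -0.1, -2.1]
width: 0.355
```

>>> play_rows --increments '[[[0, 0, -0.3, 0, 33], [0, 0, -0.6, 0, 33], [0, 0, -0.9, 0, 33], [0, 0, -1.2, 0, 33], [0, 0, -1.2, 0, 33]]]'

```text
time_s: 16.12
tool_pos: [544.9, -149.0, 63.3]
tool_rot: [3.142, -0.0, -0.351]
force: [-1.6, 0.2, 0.9]
width: 0.349
```

Seal contact: fz went from −2 to +0.9 N. Pressing on gently.

>>> play_rows --increments '[[[0, 0, -0.3, 0, 33], [0, 0, -0.6, 0, 33], [0, 0, -0.9, 0, 33], [0, 0, -1.2, 0, 33], [0, 0, -1.2, 0, 33]]]'

```text
time_s: 16.75
tool_pos: [544.9, -149.0, 62.0]
tool_rot: [3.142, -0.0, -0.351]
force: [-0.9, 0.3, 4.8]
width: 0.351
```

>>> play_rows --increments '[[[0, 0, -0.3, 0, 33], [0, 0, -0.6, 0, 33], [0, 0, -0.9, 0, 33], [0, 0, -1.2, 0, 33], [0, 0, -1.2, 0, 33]]]'

```text
time_s: 17.38
tool_pos: [544.9, -149.1, 60.9]
tool_rot: [3.142, -0.0, -0.351]
force: [-2.1, 0.5, 5.3]
width: 0.35
```

>>> play_rows --increments '[[[0, 0, -0.3, 0, 33], [0, 0, -0.6, 0, 33], [0, 0, -0.9, 0, 33], [0, 0, -0.9, 0, 33], [0, 0, -0.9, 0, 33]]]'

```text
time_s: 18.0
tool_pos: [544.9, -149.1, 60.2]
tool_rot: [3.142, -0.0, -0.351]
force: [-3.1, 0.0, 7.0]
width: 0.353
```

```bash
python3 - <<'E'
from h import *
s,d=grab("wrist","w13.png");print(s["tool_pos"],s["tool_rot"],s["force"],s["torque"],s["width"])
cv2.imwrite("pics/w13c.png",cv2.resize(d["pixels"][200:360,240:400],None,fx=3.7,fy=3.7,interpolation=cv2.INTER_NEAREST))
print([np.round((optics.read_camera("side"),bot.observe()["force"])[1],1).tolist() for i in range(4)])
E
```

```text
[ 544.91554681 -149.05361321   60.19081766] [ 3.14152327e+00 -3.76491235e-04 -3.51156965e-01] [-3.11104633  0.01437558  6.98469661] [ 0.19572896  0.46498408 -0.03680821] 0.35343140227843106
[[-3.1, 1.0, 6.9], [-2.6, 2.0, 7.1], [-1.6, 0.5, 7.3], [-2.2, 0.9, 7.8]]
```

View pics/w13c.png

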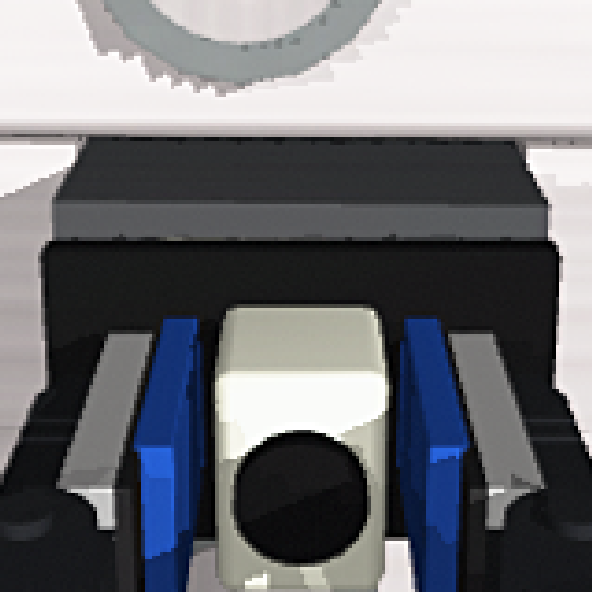

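Seal force is about 9 N after taking off the weight, and there is a slight −x side load of 2–3 N. I relieve that and press 0.7 mm more before letting go.

>>> play_rows --increments '[[[-0.4, 0.1, -0.2, 0, 33], [-0.4, 0.1, -0.4, 0, 33], [-0.4, 0.1, -0.7, 0, 33], [-0.4, 0.1, -0.7, 0, 33], [-0.4, 0.1, -0.7, 0, 33]]]'

```text
time_s: 18.88
tool_pos: [544.9, -149.0, 59.8]
tool_rot: [3.142, -0.001, -0.351]
force: [-0.2, 0.2, 8.6]
width: 0.35
```

>>> play_rows --increments '[[[0, 0, 0, 0, 38], [0, 0, 0, 0, 43], [0, 0, 0, 0, 48], [0, 0, 0, 0, 54], [0, 0, 0, 0, 60]]]'

```text
time_s: 19.5
tool_pos: [544.2, -148.8, 58.7]
tool_rot: [-3.141, 0.001, -0.351]
force: [-0.5, 0.7, -0.0]
width: 0.599
```

```bash
python3 - <<'E'
from h import *
s,d=grab("wrist","w14.png");print(s["tool_pos"],s["tool_rot"],s["force"],s["torque"],s["width"])
cv2.imwrite("pics/w14c.png",cv2.resize(d["pixels"][200:360,220:420],None,fx=3.7,fy=3.7,interpolation=cv2.INTER_NEAREST))
E
```

```text
[ 544.24458824 -148.83257462   58.68187085] [-3.14149008e+00  5.66212260e-04 -3.51245497e-01] [-0.50377389  0.68551812 -0.03049478] [ 0.00369221 -0.04496855 -0.04006601] 0.5990656885228862
```

View pics/w14c.png

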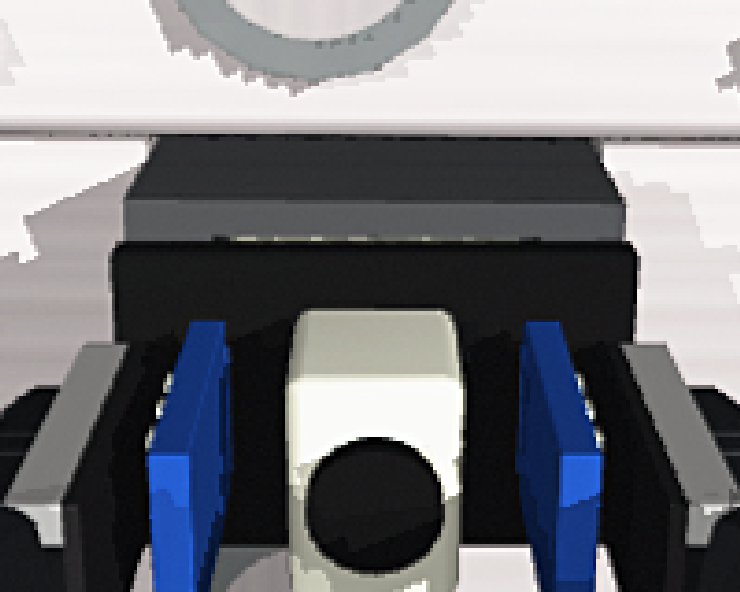

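The tabs are sprung out: outer spacing to flange width is 0.861, against 0.859 when it was latched in the red housing. Withdrawing to check the height.

>>> play_rows --increments '[[[0, 0, 0, 0, 66], [0, 0, 5, 0, 70], [0, 0, 20, 0, 75], [0, 0, 45, 0, 80], [0, 0, 75, 0, 80]]]'

```text
time_s: 20.18
tool_pos: [544.4, -148.9, 135.8]
tool_rot: [3.142, -0.0, -0.351]
force: [-0.1, 0.1, -0.6]
width: 0.797
```

>>> play_rows --increments '[[[-10, 4, 30, 0, 80], [-25, 9, 60, 0, 80], [-40, 15, 90, 0, 80], [-40, 15, 115, 0, 80], [-40, 15, 115, 0, 80]]]'

```text
time_s: 20.8
tool_pos: [504.9, -134.1, 251.6]
tool_rot: [3.141, -0.005, -0.351]
force: [-0.5, 0.6, -1.7]
width: 0.799
```

```bash
python3 - <<'E'
from h import *
s,d=grab("wrist","w15.png");print(s["tool_pos"],s["tool_rot"],s["force"],s["width"])
cv2.imwrite("pics/w15c.png",cv2.resize(d["pixels"][110:250,250:400],None,fx=5,fy=4.2,interpolation=cv2.INTER_NEAREST))
s,d=grab("side"); cv2.imwrite("pics/s15.png",cv2.resize(d["pixels"][150:320,240:430],None,fx=4,fy=3.5,interpolation=cv2.INTER_CUBIC))
E
```

```text
[ 504.94662936 -134.14706933  251.57451799] [ 3.14094525 -0.00478897 -0.35107133] [-0.50785078  0.5518127  -1.66133367] 0.7986416889895583
```

View pics/w15c.png

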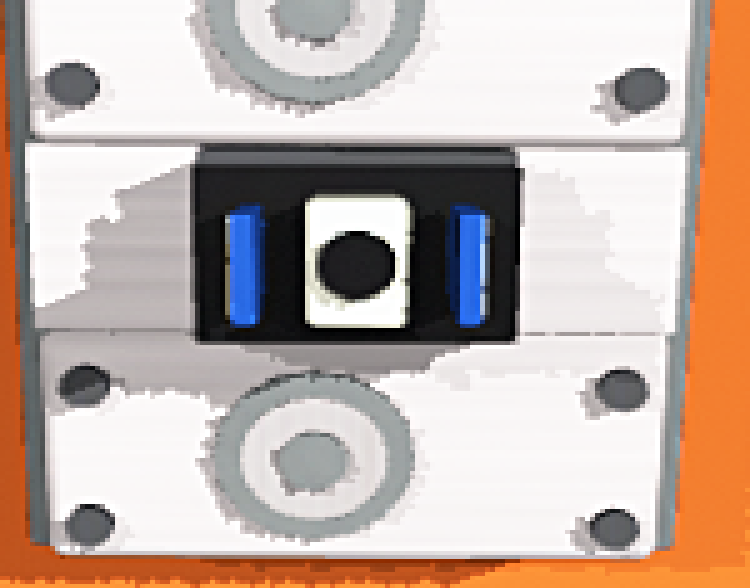

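View pics/s15.png

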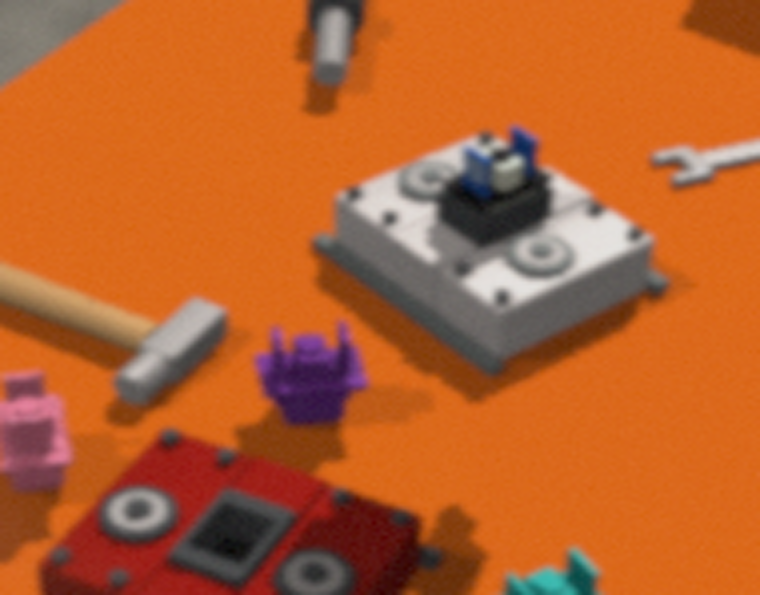

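The cartridge is flush and centred in the aluminium sleeve. Both tabs are out: the tab-to-flange ratio is 0.79, against 0.78 when latched at the start. With that spread the barbs must be under the lip. The hammer and wrench look unmoved and the arm is clear, so I hand in.

```bash
python3 - <<'E'
from h import *
print(bot.job_done(), bot.observe()["time_s"])
E
```

```text
the job is handed in; nothing more can be done
the job is handed in; nothing more can be done
```

The cartridge is in the aluminium housing's socket, let go, and by every check I made it is locked. I handed the job in at about 21 s on the clock, and no verdict was reported.

**What I did:** I pinched both tabs with 20 N and lifted the cartridge straight out of the red housing. I carried it over, lowered it into the aluminium socket and pressed it onto the seal. At the deepest point the wrist read 8.6 N, which is about 10 N on the seal, or roughly 3.5 mm of travel. Then I opened the jaws and withdrew the arm.

**Last checks:**
- **Tabs:** they are sprung fully out. Their outer spacing relative to the flange is 0.79, against 0.78 when it was latched at the start, so the barbs must be under the lip.
- **Position:** the cartridge sits low, centred and upright in the sleeve, and the arm is clear of it. The hammer and wrench look unmoved. The gear was out of the last picture crops and never came near the arm's path.
- **Not checked:** I did not pull on the cartridge to test the lock, so that rests on how far the tabs spread and how low it sits.

**Disagreements:**
- **Fingertips:** in both camera views they were about 30 to 35 mm behind the reported TCP, instead of 14 mm ahead of it as described. I placed the fingers by the images and force readings instead.
- **Jaw opening:** the width read about 30 mm on the pinched tabs, where 32 mm was expected.
- **Side load:** there was about 3 N of sideways load while pressing in. I relieved it with a small shift in x.

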